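# Unload the component-tube rack

## Robot

A 6-joint arm with a two-finger parallel gripper is mounted at the origin on the work surface. World frame = base frame: x ahead of the robot, y to its left, z up, the work surface at z = 0. Lengths are in mm, angles in rad, forces in N, time in s.
With the tool pointing down it reaches from about 350 to 775 mm from the base axis. Payload 7.3 kg.
Tool frame: the origin (TCP) lies at the very end of the fingers, on their centre line; the grasp point (between the pads) lies 19 mm behind it; z points along the fingers, y is the line along which they close (so a half turn about z gives the same grasp; the last joint's range is limited). The gripper opens to 92 mm and grips with 3 to 60 N. Pads are 19 mm wide; open, the fingers measure 130 mm over their backs; the gripper's body (75 mm by 190 mm) begins 47 mm behind the grasp point.
Start: joints at [1.168, 0.342, 1.524, -0, 1.275, -0.146], TCP at [133.327, 507.808, 226.741] pointing down, gripper open.
Joint ranges: [-2.53, 2.53], [-0.77, 2.02], [0.04, 2.7], [-1, 4.14], [0.28, 2.66], [-3.11, 3.11]. Speed limits (rad/s): [2.57, 2.57, 3.14, 3.14, 3.14, 3.14].

## Interface

Orientations are given as [roll, pitch, yaw] about the fixed x, y, z axes, in that order (R = Rz(yaw) Ry(pitch) Rx(roll)).
In Python, from plant import get_obs, vision, workorder gives the robot as it stands.
- The arm moves only by the shell command python3 -m pendant 'ROWS' [OPENING]. ROWS is a JSON object of lists of equal length, an entry for each row: "dp": the shift along the tool's x, y, z in m, a list of three; "rotation": the turn, a rotation vector about the tool's x, y, z in rad, a list of three. A call has 1 to 8 rows; each row is the pose to reach, as a shift and turn from the pose commanded when the call began, along the tool's axes at that moment; what a row does not reach only later rows make up. A row lasts 1/8 s, in which the tool goes at most 62.5 mm and 10.7 degrees, less where a joint would pass 70% of its speed; a pose out of reach is approached as far as the arm can. A call with a gripper value outside its range is refused whole. OPENING is the finger opening in m, from 0 to 0.0918, set as the call begins (- or left out, the last holds). The fingers move at their own pace and stop on an object; the grip force is fixed at half the most. Time passes only in rows, so rows that repeat a pose let the fingers close. It gives the time, the measured TCP pose, the force, the opening and the grip force at its end, in the units of the state.
- get_obs(): the state, without advancing time (a new reading comes with each control period).
- vision.capture(name): name is "side" or "top" or "wrist"; returns a dict with "pixels" (480x640x3 uint8, red, green, blue), "vfov" (degrees; the focal length in pixels is half the picture's height over the tangent of half this angle, whatever the lens; pixels are square), "cx", "cy" (the principal point, pixels), "pose" (4x4, takes a point from camera to world coordinates); the wrist camera has in their place "T_tool_cam" (4x4, takes a point from camera to tool coordinates, whose origin is the TCP and whose axes are the flange's). Camera axes: x right, y up, looking along -z (the intrinsics and any distortion apply to the point x, -y, -z); pixel columns grow to the right and rows downward; lengths in mm; the calibration is good to about 2 mm. The wrist camera is an equidistant fisheye: a pixel r from the principal point sees the ray r / f radians off the axis. A picture is of the moment at which its call begins: read the wrist's pose just before it. There is no depth.
- workorder.close_job(): hands the job in; it is judged then, once.
The state is a dict: "time": time; "joint_positions": joint angles; "dq": joint speeds; "tau": joint torques, N m; "tool_pos": TCP position; "tcp_rot": TCP orientation; "contact_force": force on the tool from outside, world axes, zero at the start; "moment": the same for the moment, N m; "grip_width": finger opening in mm; "finger_force": force on a finger pad.
Only numpy, scipy, OpenCV 4.12 (cv2) and the standard library are available. Lean on these libraries where they do the work, as an engineer would, in place of code of your own. Each camera call takes 0.05 s, during which the arm holds its last target. There are 200 camera calls.

## Task

Lift the retaining bar out of its two open brackets and set it down gently, lying flat with its whole length on the repair mat, and let go of it. Then slide the two long tubes out of the open end of the rack so that both lie flat in the catch tray. Leave the short tube in its channel and do not disturb anything else on the bench.

Things in the scene. Friction and masses are not known exactly. Their poses are not given: they have to be found in the camera images.
- rack: fixed grey tube rack, turned by up to 0.2 rad. Origin at table height under the middle of its deck; z up, y along its channels, whose open end is towards -y. Deck 170 (x) by 180 (y) mm, top 24 mm above the table. Three channels along y, centred at x = -50, 0 and +50 mm, 26 mm wide between guides 5 mm thick, 10 mm high (y -50 to +80 mm); a stop lip 8 mm high at y = +88 mm closes the back
- slot_near (a point): middle of the slot floor of the rack's bracket at its -x side: in the rack's frame (-93, -75, 32) mm. Dark steel bracket, 14 mm in x and 36 mm in y, with an upright slot 18 mm wide in y, open at the top; bracket top 58 mm above the table
- slot_far (a point): the same for the other bracket: in the rack's frame (+93, -75, 32) mm
- tray (a point): middle of the inner floor of the grey catch tray fixed to the rack's open end: in the rack's frame (0, -170, 4) mm. Inside 160 mm in x and 160 mm in y (from the deck's end at y = -90 to -250 mm). Floor 4 mm above the table, 20 mm below the deck: an open step. Walls on the other three sides, 5 mm thick, tops at 30 mm
- mat: fixed blue silicone repair mat flat on the table, on the robot's right: 320 (x) by 200 (y) mm, 3 mm thick. Origin under its centre; turned by up to 0.25 rad
- bar: loose aluminium retaining bar, 14 by 14 mm square, 220 mm long along its x, lying along the rack's x in the two bracket slots, across the channels' open end; about 0.17 kg. Origin at the middle of its underside, z up. A bail handle of round steel 10 mm thick stands on its middle
- bar_handle (a point): middle of the handle's level crosspiece (60 mm long along the bar's x, 10 mm thick), 54 mm above the bar's underside
- bar_near (a point): middle of the bar's end at its -x, 7 mm above its underside
- bar_far (a point): middle of the bar's end at its +x, 7 mm above its underside
- tube_a: loose long square component tube, 22 by 22 mm, 110 mm long along its y (the channel), plain white plastic with a dark strip on top and dark end plugs, about 0.07 kg. Origin at its centre. It lies in one of the three channels (which one varies), standing 12 mm higher than the guides, its front end 5 to 22 mm from the bar; it slides freely when pushed
- tube_b: the other long tube, the same as tube_a, in another channel
- stub: short tube, same section, 70 mm long, in the remaining channel; origin at its centre
- dish: small steel screw dish, 40 mm across, 16 high, standing on the mat near its far corner at the mat's -y side; loose, to be left alone
- flux: small amber jar with a black cap, 36 mm across, 35 high, beside the catch tray on its far (rack +x) side; loose, to be left alone
- driver: screwdriver, 150 mm, lying on the table along the rack's far (+x) side; loose, to be left alone
- brush: brush, 160 mm, lying beyond the tray; loose, to be left alone
- blower: black rubber air blower, 60 mm across, 100 high, beyond the rack; loose, to be left alone
- spray: spray can, 60 mm across, 170 high, beyond the mat; loose, to be left alone
- weight: steel weight, 48 mm across, 30 high, on the mat near its corner nearest the robot at the mat's -y side; loose, to be left alone
Mind the look-alikes: they are no part of the job. What is shaped like the bar but red or yellow is not meant.

How it is judged:
By the outcome, as a careful person would: the job done as asked, in the order asked, and still so for the second after the job is handed in, with the robot touching nothing.
It also fails if it takes over 64 s, if anything falls off the work surface, if the arm or the gripper's body presses on something with over 40 N, if the wrist force passes 120 N, or if a joint passes its speed limit or range.

## Working session

There is one attempt and no reset: what is moved stays moved. The work goes in short steps, Python scripts to look and compute and a shell command to move; the robot and the scene stay as the last step left them, time stands still between calls to the robot, and variables do not carry over. Pictures are saved under pics/ and viewed, at most 11 in all, crops included, and the job is handed in when it is done.

```bash
ls; mkdir -p pics
python3 - <<'E'
from plant import get_obs, vision
import cv2, pickle
o=get_obs(); print({k:(o[k]) for k in ['time','tool_pos','tcp_rot','contact_force','grip_width']})
for n in ['top','side']:
    c=vision.capture(n); pickle.dump(c,open(f'{n}0.pkl','wb'))
    print(n,c['vfov'],c['cx'],c['cy'],c['pose'].tolist() if hasattr(c['pose'],'tolist') else c['pose'], [k for k in c if k not in('pixels',)])
    cv2.imwrite(f'pics/{n}0.png',c['pixels'][:,:,::-1])
E
```

```text
pics
{'time': 0.0, 'tool_pos': array([133.15095785, 507.40249321, 226.04691498]), 'tcp_rot': array([-3.14006489e+00, -2.06626001e-04,  2.88481824e+00]), 'contact_force': array([0.85342734, 0.80451794, 0.24934778]), 'grip_width': 91.46156602402417}
top 50.624457062509975 311.73808627644945 239.82271782591783 [[-0.00806505064894212, 0.995692430367133, -0.092366330811732, 406.19458124643256], [-0.9997946015839029, -0.009746686352531909, -0.017769545543721784, 26.705645881184484], [-0.018593267644903953, 0.09220404662886378, 0.9955665242381081, 1253.378535086723], [0.0, 0.0, 0.0, 1.0]] ['vfov', 'cx', 'cy', 'pose']
side 45.58729569553716 328.79234260496486 240.86849956263322 [[0.9083617994323322, 0.304168732912357, -0.2869847090883889, 75.83290761013903], [-0.4181759730557016, 0.6652390120844793, -0.6185352959692626, -988.862869480644], [0.0027743271207712507, 0.681863944434194, 0.7314737619283893, 1264.06406453803], [0.0, 0.0, 0.0, 1.0]] ['vfov', 'cx', 'cy', 'pose']
```

View pics/top0.png

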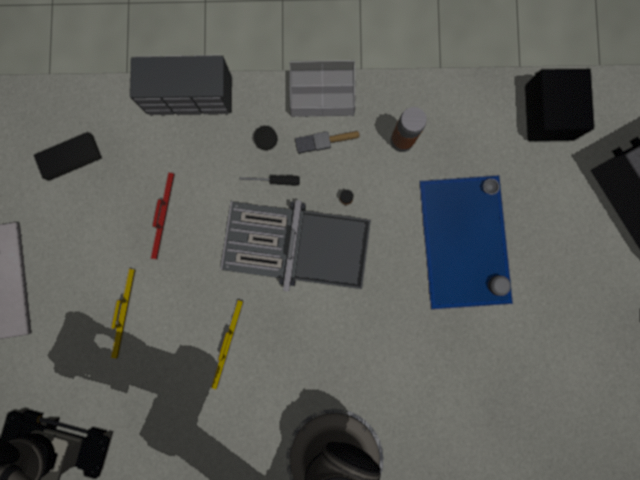

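View pics/side0.png

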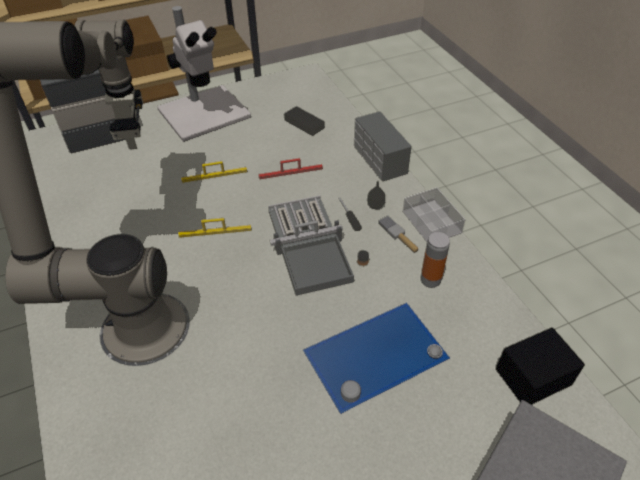

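Top view: base at (330,450). The rack is at (260,240), with the tray on its right at (330,248). The mat is at (467,242), with the dish at (491,186) and the weight at (499,286). There are four bar-shaped things: red (162,215), yellow (124,313), yellow (228,343), and grey aluminium at (294,243). Only the grey one is aluminium, sits in the rack's brackets and lies across the channels, so it is the one meant. I'll confirm it in an enlarged crop.

```bash
cat > h.py <<'E'
import numpy as np, cv2, pickle
from scipy.spatial.transform import Rotation as R
def rays(c,uv,T):
    f=240/np.tan(np.radians(c['vfov'])/2); uv=np.atleast_2d(uv).astype(float)
    d=(uv-[c['cx'],c['cy']])
    if 'T_tool_cam' in c:
        r=np.linalg.norm(d,axis=1,keepdims=True)+1e-9; th=r/f
        v=np.hstack([d/r*np.sin(th),np.cos(th)])
    else: v=np.hstack([d/f,np.ones((len(d),1))])
    v=v*[1,-1,-1]
    return T[:3,3], v@T[:3,:3].T
def toplane(c,uv,z,T=None):
    T=c['pose'] if T is None else T
    o,v=rays(c,uv,np.array(T)); s=(np.array(z)-o[2])/v[:,2]
    return o+v*s[:,None]
def proj(c,P,T=None):
    T=np.array(c['pose'] if T is None else T); f=240/np.tan(np.radians(c['vfov'])/2)
    q=(np.atleast_2d(P)-T[:3,3])@T[:3,:3]*[1,-1,-1]
    if 'T_tool_cam' in c:
        rr=np.linalg.norm(q[:,:2],axis=1,keepdims=True)+1e-9; th=np.arctan2(rr[:,0],q[:,2])[:,None]
        return q[:,:2]/rr*th*f+[c['cx'],c['cy']]
    return q[:,:2]/q[:,2:]*f+[c['cx'],c['cy']]
def wristT(c,o):
    T=np.eye(4);T[:3,:3]=R.from_euler('xyz',o['tcp_rot']).as_matrix();T[:3,3]=o['tool_pos'];return T@np.array(c['T_tool_cam'])
E
python3 - <<'E'
from h import *
c=pickle.load(open('top0.pkl','rb'));p=c['pixels']
hsv=cv2.cvtColor(p,cv2.COLOR_RGB2HSV)
m=((hsv[...,0]>100)&(hsv[...,0]<125)&(hsv[...,1]>150)).astype(np.uint8); m[:, :400]=0
m=cv2.morphologyEx(m,cv2.MORPH_CLOSE,np.ones((25,25)))
r=cv2.minAreaRect(max(cv2.findContours(m,0,1)[0],key=cv2.contourArea)); b=cv2.boxPoints(r)
print(r,toplane(c,b,[3]*4).round(1).tolist(),toplane(c,[r[0]],[3]).round(1))
print('coarse deck',toplane(c,[[233,202],[222,270]],[34]*2).round(),'tray',toplane(c,[[369,219],[361,288]],[30,30]).round())
print('bar handle',toplane(c,[[294,243]],[90]).round())
cv2.imwrite('pics/crop1.png',cv2.resize(p[185:305,205:385][:,:,::-1],None,fx=4.4,fy=4.4,interpolation=cv2.INTER_CUBIC))
E
```

```text
((465.7450866699219, 242.1107177734375), (128.031982421875, 80.1591567993164), 84.95755004882812) [[664.6, -222.4, 3.0], [680.0, -420.7, 3.0], [364.9, -434.6, 3.0], [349.3, -240.9, 3.0]] [[ 512.8 -329.8    3. ]]
coarse deck [[614. 240.  34.]
 [448. 265.  34.]] tray [[569. -91.  30.]
 [403. -69.  30.]]
bar handle [[507.  88.  90.]]
```

View pics/crop1.png

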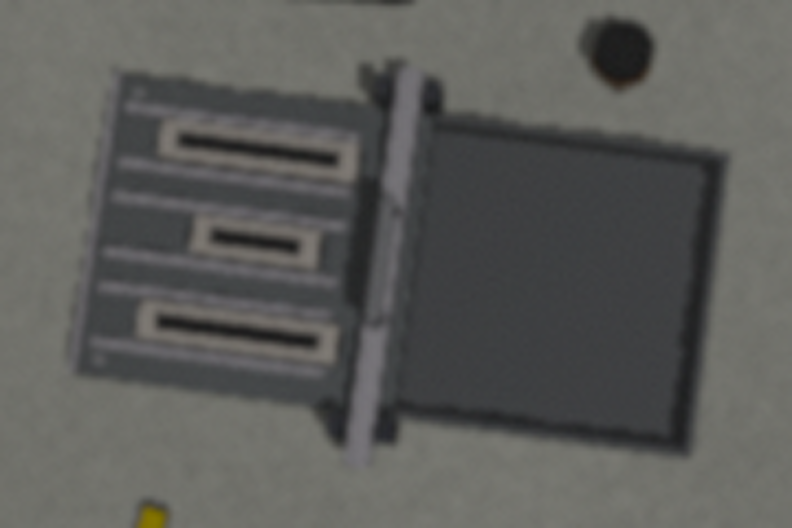

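The crop confirms it: the grey bar with its handle lies in the dark brackets, from (358,463) to (410,68) in the crop. Long tubes are in the x=+50 and x=-50 channels and the stub is in the middle one. Next is a coarse model fit and the first move.

```bash
cat >> h.py <<'E'
from scipy.optimize import least_squares
def rackT(p):
    T=np.eye(4);T[:3,:3]=R.from_euler('z',p[2]).as_matrix();T[:2,3]=p[:2];return T
def w(p,P): return np.atleast_2d(P)@rackT(p)[:3,:3].T+rackT(p)[:3,3]
def todelta(o,target,yaw):
    """tool-axis shift (m) and turn about tool z for a pointing-down tool, from nominal pose"""
    Rt=R.from_euler('xyz',[np.pi,0,o['tcp_rot'][2]])
    d=Rt.inv().apply(np.array(target)-o['tool_pos'])/1000
    a=(yaw-o['tcp_rot'][2]+np.pi)%(2*np.pi)-np.pi
    return d.round(4), -a
E
python3 - <<'E'
from h import *
from plant import get_obs
c=pickle.load(open('top0.pkl','rb'))
px=np.array([[727,153],[690,453],[118,70],[76,373],[410,68],[358,463]]); uv=(px+.5)/4.4-.5+[205,185]
P=np.array([[85,-255,30],[-85,-255,30],[85,90,32],[-85,90,32],[110,-75,46],[-110,-75,46]])
s=least_squares(lambda p:(proj(c,w(p,P))-uv).ravel(),[500,170,-.13]);print(s.x.round(3),s.fun.round(1))
rp=s.x; np.save('rack.npy',rp)
H=w(rp,[[0,-75,86]])[0];print('handle',H)
M=np.array([[160,100,3],[160,-100,3],[-160,-100,3],[-160,100,3]])
r=np.array([[349.3,-240.9]]);
hsv=cv2.cvtColor(c['pixels'],cv2.COLOR_RGB2HSV)
W=toplane(c,np.argwhere((hsv[...,0]>100)&(hsv[...,0]<125)&(hsv[...,1]>150)&(np.arange(640)>400))[:,::-1],3)
mr=cv2.minAreaRect(W[:,:2].astype(np.float32));print('mat',mr)
o=get_obs(); print('tool z',R.from_euler('xyz',o['tcp_rot']).as_matrix()[:,2].round(4))
print(todelta(o,[H[0],H[1],226],np.pi+rp[2]))
print('reach',np.linalg.norm(H[:2]))
E
```

```text
[ 5.20168e+02  1.69028e+02 -1.40000e-01] [ 1.  -0.3  0.9  1.3 -1.   0.4 -1.7  0.6  0.7 -1.6  0.1 -0.5]
handle [509.73290093  94.75783541  86.        ]
mat ((625.0670166015625, -421.2779235839844), (352.2456970214844, 643.599365234375), 50.08155822753906)
tool z [-5.0e-04 -1.3e-03 -1.0e+00]
(array([-4.690e-01, -3.035e-01,  1.000e-04]), np.float64(-0.11717367166385717))
reach 518.4656957482891
```

```bash
python3 -m pendant '{"dp":[[-0.05,-0.0325,0],[-0.1,-0.065,0],[-0.15,-0.0975,0],[-0.2,-0.13,0],[-0.25,-0.1625,0],[-0.3,-0.195,0],[-0.35,-0.2275,0],[-0.4,-0.26,0]],"rotation":[[0,0,0],[0,0,0],[0,0,0],[0,0,0],[0,0,0],[0,0,0],[0,0,0],[0,0,0]]}' 0.09 && python3 -m pendant '{"dp":[[-0.035,-0.022,0],[-0.069,-0.0435,0],[-0.069,-0.0435,0],[-0.069,-0.0435,0]],"rotation":[[0,0,-0.06],[0,0,-0.117],[0,0,-0.117],[0,0,-0.117]]}'
python3 - <<'E'
from h import *
from plant import get_obs,vision
o=get_obs();c=vision.capture('wrist');pickle.dump((c,o),open('w1.pkl','wb'));cv2.imwrite('pics/w1.png',c['pixels'][:,:,::-1])
print(o['tool_pos'],o['tcp_rot'],o['contact_force'],c['vfov'],c['cx'],c['cy'],np.array(c['T_tool_cam']).round(3).tolist())
E
```

```text
time: 1.1
tool_pos: [455.1, 153.0, 226.6]
tcp_rot: [3.141, -0.0, 2.885]
contact_force: [0.8, 0.5, 0.5]
grip_width: 90.2
finger_force: 0.0
time: 1.6
tool_pos: [509.2, 95.4, 226.2]
tcp_rot: [3.141, -0.001, 3.001]
contact_force: [0.2, -0.2, 0.5]
grip_width: 90.1
finger_force: 0.0
[509.22816936  95.3966348  226.23740936] [ 3.14141754e+00 -1.49655390e-03  3.00096585e+00] [ 0.15693237 -0.19318244  0.46236832] 65.70646984690485 319.44194948554076 241.0768496210842 [[0.001, 0.961, 0.275, 74.9], [1.0, -0.001, -0.001, -0.429], [-0.001, 0.275, -0.961, -158.568], [0.0, 0.0, 0.0, 1.0]]
```

View pics/w1.png

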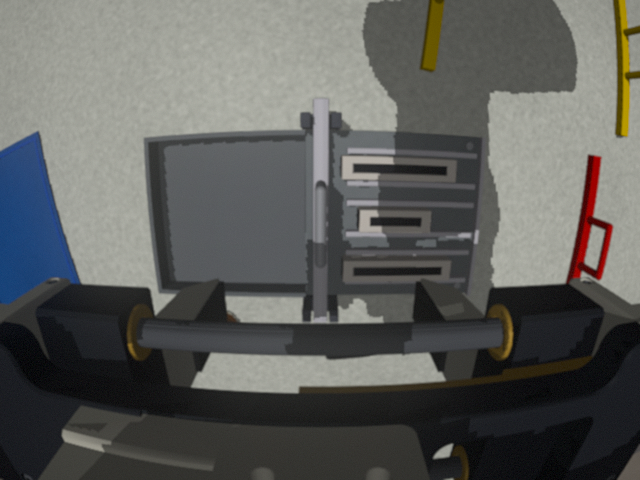

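Wrist view: the bar runs along column 320 from (320,98), with the handle crosspiece from (321,185) to (320,265). The tray corners are at (147,138) and (161,292), and the deck back corners at (481,138) and (467,290). The tubes are at rows 168 and 271, the stub at 221.

Run:
```python
from h import *
c,o=pickle.load(open('w1.pkl','rb'));T=wristT(c,o)
uv=np.array([[147,138],[161,292],[481,138],[467,290.]])
P=np.array([[-85,-255,30],[85,-255,30],[-85,90,32],[85,90,32.]])
rp=np.load('rack.npy');print('pred from top',(proj(c,w(rp,P),T)-uv).round(1))
s=least_squares(lambda p:(proj(c,w(p,P),T)-uv).ravel(),rp);print('rack',s.x.round(3),s.fun.round(1))
np.save('rackw.npy',s.x)
print('handle by rack',w(s.x,[[0,-75,86]]).round(1))
h=toplane(c,[[321,185],[320,265]],[91,91],T);print('handle ends',h.round(1),np.linalg.norm(h[1]-h[0]),h.mean(0))
e=toplane(c,[[320,98]],[46],T);print('bar end',e.round(1),'pred',w(s.x,[[-110,-75,46]]).round(1))
# tubes ends z=46
t=toplane(c,[[343,168],[456,170],[344,272],[450,270],[359,221],[430,222]],[46]*6,T)
print('tubes rack frame',((t-rackT(s.x)[:3,3])@rackT(s.x)[:3,:3]).round(1).tolist())
ct=pickle.load(open('top0.pkl','rb'))
uvm=np.array([[420,182],[499,176],[512,303],[431,308.]]);Pm=np.array([[-160,100,3],[160,100,3],[160,-100,3],[-160,-100,3]])
# top picture: up=+x, right=-y
Pm=np.array([[160,100,3],[160,-100,3],[-160,-100,3],[-160,100,3.]])
m=least_squares(lambda p:(proj(ct,w(p,Pm))-uvm).ravel(),[513,-330,.06]);print('mat',m.x.round(3),m.fun.round(1))
print('dish,weight',toplane(ct,[[491,186],[499,286]],[16,30]).round())
```

```text
pred from top [[-5.  -1.7]
 [-3.6  0.1]
 [ 2.8 -2.9]
 [ 2.   3.4]]
rack [ 5.20927e+02  1.70066e+02 -1.38000e-01] [-4.2 -0.7 -2.4  1.1  3.6 -2.4  3.   3.7]
handle by rack [[510.6  95.8  86. ]]
handle ends [[472.5 101.7  91. ]
 [538.9  91.7  91. ]] 67.1755178721839 [505.67641486  96.69214502  91.        ]
bar end [[399.1 111.3  46. ]] pred [[401.7 110.9  46. ]]
tubes rack frame [[-48.6, -54.1, 46.0], [-49.6, 54.5, 46.0], [51.9, -51.7, 46.0], [51.3, 56.9, 46.0], [1.0, -38.5, 46.0], [1.6, 31.0, 46.0]]
mat [ 5.14499e+02 -3.29013e+02  5.80000e-02] [-0.9 -1.6  0.6 -1.2  0.8  1.1 -0.6  1.6]
dish,weight [[ 650. -393.   16.]
 [ 405. -397.   30.]]
```

Handle is at about (509,96,86), within 1 mm of the tool's position. Descend to TCP z = 67 and close.

```bash
python3 -m pendant '{"dp":[[0,0,0.05],[0,0,0.1],[0,0,0.14],[0,0.0005,0.158],[0,0.0005,0.158]],"rotation":[[0,0,0],[0,0,0],[0,0,0],[0,0,0],[0,0,0]]}' && python3 -m pendant '{"dp":[[0,0,0],[0,0,0],[0,0,0],[0,0,0],[0,0,0],[0,0,0]],"rotation":[[0,0,0],[0,0,0],[0,0,0],[0,0,0],[0,0,0],[0,0,0]]}' 0.0
```

```text
time: 2.28
tool_pos: [508.4, 96.6, 67.8]
tcp_rot: [-3.141, -0.003, 3.003]
contact_force: [0.2, 0.2, 0.5]
grip_width: 90.0
finger_force: 0.0
time: 3.02
tool_pos: [509.9, 95.6, 68.7]
tcp_rot: [3.142, -0.0, 3.002]
contact_force: [-0.6, -0.6, 0.1]
grip_width: 34.5
finger_force: 0.0
```

```bash
python3 -m pendant '{"dp":[[0,0,0],[0,0,0],[0,0,0],[0,0,0],[0,0,0],[0,0,0]],"rotation":[[0,0,0],[0,0,0],[0,0,0],[0,0,0],[0,0,0],[0,0,0]]}' 0.0
```

```text
time: 3.78
tool_pos: [509.9, 95.7, 68.7]
tcp_rot: [3.142, -0.0, 3.002]
contact_force: [-0.2, -0.2, -0.1]
grip_width: 8.7
finger_force: 30.0
```

```bash
python3 -m pendant '{"dp":[[0,0,-0.01],[0,0,-0.025],[0,0,-0.04],[0,0,-0.065],[0,0,-0.09],[0,0,-0.1],[0,0,-0.1],[0,0,-0.1]],"rotation":[[0,0,0],[0,0,0],[0,0,0],[0,0,0],[0,0,0],[0,0,0],[0,0,0],[0,0,0]]}'
python3 - <<'E'
from h import *
from plant import get_obs,vision
o=get_obs();c=vision.capture('wrist');cv2.imwrite('pics/w2.png',c['pixels'][:,:,::-1])
print(o['contact_force'],o['moment'],o['tool_pos'],o['tcp_rot'],o['joint_positions'])
m=[514.5,-329,.058]
t=w(m,[[-5,10,150]])[0];print(t,todelta(o,t,np.pi+m[2]))
E
```

```text
time: 4.78
tool_pos: [509.3, 95.6, 167.9]
tcp_rot: [-3.141, -0.002, 3.002]
contact_force: [-0.0, 0.5, -2.8]
grip_width: 8.9
finger_force: 30.0
[-0.02316914  0.53033803 -2.75335155] [ 0.00267572 -0.00804348  0.02655269] [509.34945472  95.60906824 167.89425105] [-3.14139105e+00 -1.60786069e-03  3.00174085e+00] [ 3.75362785e-02  3.86380661e-01  1.63076275e+00  9.44739281e-05
  1.12606744e+00 -1.39344912e+00]
[ 508.92873277 -319.30665272  150.        ] (array([-0.0574, -0.4109,  0.0179]), np.float64(-0.19785180689740134))
```

View pics/w2.png

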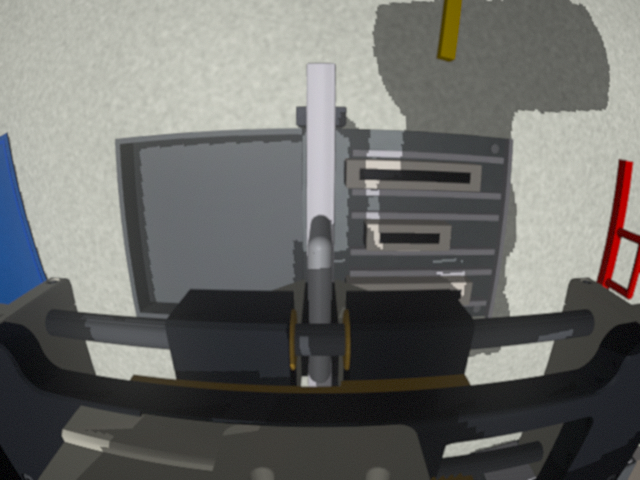

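The bar hangs level, held at the handle and clear of the brackets; its near end is at (320,65). Carry it over the mat.

```bash
python3 -m pendant '{"dp":[[-0.005,-0.03,0],[-0.012,-0.08,0],[-0.02,-0.135,0],[-0.028,-0.19,0],[-0.036,-0.245,0],[-0.043,-0.3,0],[-0.05,-0.35,0],[-0.055,-0.39,0]],"rotation":[[0,0,-0.02],[0,0,-0.04],[0,0,-0.07],[0,0,-0.1],[0,0,-0.13],[0,0,-0.155],[0,0,-0.18],[0,0,-0.198]]}' && python3 -m pendant '{"dp":[[-0.002,-0.02,0],[-0.002,-0.02,0],[-0.002,-0.02,0],[-0.002,-0.02,0.04],[-0.002,-0.02,0.07],[-0.002,-0.02,0.085],[-0.002,-0.02,0.085]],"rotation":[[0,0,0],[0,0,0],[0,0,0],[0,0,0],[0,0,0],[0,0,0],[0,0,0]]}'
python3 - <<'E'
from h import *
from plant import get_obs,vision
o=get_obs();print(o['tool_pos'],o['tcp_rot'],o['contact_force'],o['moment'])
c=vision.capture('wrist');cv2.imwrite('pics/w3.png',c['pixels'][:,:,::-1]);pickle.dump((c,o),open('w3.pkl','wb'))
E
```

```text
time: 5.82
tool_pos: [509.4, -300.2, 167.5]
tcp_rot: [3.14, -0.001, -3.084]
contact_force: [0.4, 0.7, -3.2]
grip_width: 9.0
finger_force: 30.0
time: 6.7
tool_pos: [513.0, -317.1, 83.1]
tcp_rot: [3.14, -0.001, -3.082]
contact_force: [-0.3, -0.1, -1.5]
grip_width: 9.0
finger_force: 30.0
[ 513.04349778 -317.07024233   83.0897743 ] [ 3.14022159e+00 -1.32044005e-03 -3.08245663e+00] [-0.25480854 -0.12397153 -1.45187696] [0.03494042 0.05723629 0.03473554]
```

View pics/w3.png

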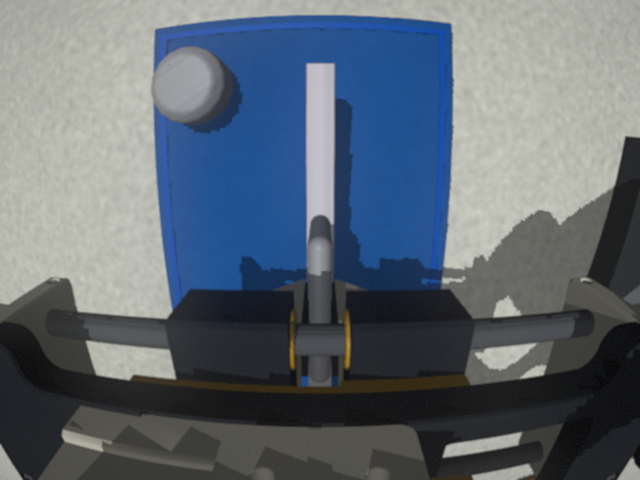

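The bar is over the mat's middle, level and parallel to it; the weight at (190,85) is well clear. Lower it, with the last few mm slow. Contact is expected at TCP z ≈ 39.7.

```bash
python3 -m pendant '{"dp":[[0,0,0.02],[0,0,0.034],[0,0,0.039],[0,0,0.04],[0,0,0.041],[0,0,0.042],[0,0,0.042],[0,0,0.042]],"rotation":[[0,0,0],[0,0,0],[0,0,0],[0,0,0],[0,0,0],[0,0,0],[0,0,0],[0,0,0]]}'
```

```text
time: 7.75
tool_pos: [513.3, -318.1, 41.8]
tcp_rot: [-3.142, 0.0, -3.083]
contact_force: [-0.5, 0.4, -2.6]
grip_width: 9.0
finger_force: 30.0
```

```bash
python3 -m pendant '{"dp":[[0,0,0.0005],[0,0,0.001],[0,0,0.0015],[0,0,0.002],[0,0,0.002]],"rotation":[[0,0,0],[0,0,0],[0,0,0],[0,0,0],[0,0,0]]}'
```

```text
time: 8.38
tool_pos: [513.2, -318.0, 39.7]
tcp_rot: [3.142, 0.0, -3.083]
contact_force: [-0.4, 0.5, -1.8]
grip_width: 8.8
finger_force: 30.0
```

```bash
python3 -m pendant '{"dp":[[0,0,0.0005],[0,0,0.001],[0,0,0.001]],"rotation":[[0,0,0],[0,0,0],[0,0,0]]}'
```

```text
time: 8.75
tool_pos: [513.3, -318.2, 39.7]
tcp_rot: [-3.141, 0.0, -3.083]
contact_force: [-3.0, 1.1, 6.5]
grip_width: 9.3
finger_force: 30.0
```

```bash
python3 -m pendant '{"dp":[[0,0,-0.0006],[0,0,-0.0006]],"rotation":[[0,0,0],[0,0,0]]}' && python3 -m pendant '{"dp":[[0,0,0],[0,0,0],[0,0,0],[0,0,0],[0,0,0],[0,0,0],[0,0,0],[0,0,0]],"rotation":[[0,0,0],[0,0,0],[0,0,0],[0,0,0],[0,0,0],[0,0,0],[0,0,0],[0,0,0]]}' 0.06
```

```text
time: 9.0
tool_pos: [513.3, -318.2, 39.7]
tcp_rot: [-3.141, 0.0, -3.083]
contact_force: [-2.8, 0.7, 5.3]
grip_width: 8.8
finger_force: 30.0
time: 10.0
tool_pos: [513.2, -318.1, 39.3]
tcp_rot: [3.142, 0.0, -3.083]
contact_force: [0.5, -0.5, 0.3]
grip_width: 60.0
finger_force: 0.0
```

Released. Lift clear, then check the bar from the new height with the top camera, and compute the move behind the far tube.

```bash
python3 -m pendant '{"dp":[[0,0,-0.015],[0,0,-0.05],[0,0,-0.09],[0,0,-0.13],[0,0,-0.13]],"rotation":[[0,0,0],[0,0,0],[0,0,0],[0,0,0],[0,0,0]]}'
python3 - <<'E'
from h import *
from plant import get_obs
o=get_obs();rp=np.load('rackw.npy')
for x in(50,-50):
    t=w(rp,[[x,90,170]])[0];print(x,t,todelta(o,t,np.pi+rp[2]))
E
```

```text
time: 10.62
tool_pos: [514.9, -319.3, 174.2]
tcp_rot: [-3.136, 0.006, -3.083]
contact_force: [-0.1, -0.2, -0.1]
grip_width: 60.2
finger_force: 0.0
50 [582.79491447 252.360022   170.        ] (array([-0.1011,  0.5668,  0.0042]), np.float64(0.19589624428112629))
-50 [483.73944943 266.07187261 170.        ] (array([-0.003 ,  0.5862,  0.0042]), np.float64(0.19589624428112629))
```

```bash
python3 -m pendant '{"dp":[[-0.005,0.03,0],[-0.015,0.085,0],[-0.025,0.14,0],[-0.035,0.195,0],[-0.045,0.25,0],[-0.055,0.305,0],[-0.065,0.36,0],[-0.075,0.415,0]],"rotation":[[0,0,0.02],[0,0,0.05],[0,0,0.08],[0,0,0.11],[0,0,0.14],[0,0,0.17],[0,0,0.19],[0,0,0.196]]}' 0.0 && python3 -m pendant '{"dp":[[0.002,0.055,0],[0.004,0.11,0],[0.005,0.15,0],[0.005,0.15,0],[0.005,0.15,0]],"rotation":[[0,0,0],[0,0,0],[0,0,0],[0,0,0],[0,0,0]]}'
python3 - <<'E'
from h import *
from plant import get_obs,vision
o=get_obs();rp=np.load('rackw.npy')
t=w(rp,[[50,90,170]])[0];print(t,o['tool_pos'],todelta(o,t,np.pi+rp[2]))
c=vision.capture('wrist');cv2.imwrite('pics/w4.png',c['pixels'][:,:,::-1]);pickle.dump((c,o),open('w4.pkl','wb'))
c=vision.capture('top');pickle.dump(c,open('top1.pkl','wb'))
E
```

```text
time: 11.62
tool_pos: [563.6, 102.4, 169.2]
tcp_rot: [-3.142, -0.0, 3.003]
contact_force: [0.8, -0.5, 0.3]
grip_width: 0.1
finger_force: 0.0
time: 12.25
tool_pos: [579.2, 249.3, 168.9]
tcp_rot: [-3.141, -0.001, 3.004]
contact_force: [-0.3, 0.3, -0.4]
grip_width: 0.5
finger_force: 0.0
[582.79491447 252.360022   170.        ] [579.21659253 249.33420588 168.92069864] (array([-0.0031,  0.0035, -0.0011]), np.float64(2.655541129570338e-05))
```

View pics/w4.png

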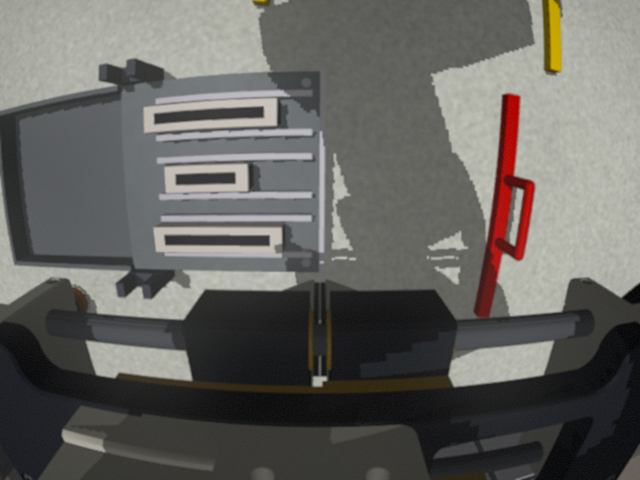

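Wrist view: the far tube spans x 155–283 at row 240, the near tube 144–278 at row 115, and the stub 165–248 at row 178. The rack's back edge is at column 322. The closed fingers are at (320,340).

Run:
```python
from h import *
c,o=pickle.load(open('w4.pkl','rb'));T=wristT(c,o)
rp=np.load('rackw.npy');A=rackT(rp)
t=toplane(c,[[283,239],[155,240],[278,110],[144,120],[248,177],[320,73],[321,270],[270,131],[270,218]],[46]*5+[32,32,34,34],T)
print(((t-A[:3,3])@A[:3,:3]).round(1).tolist())
print('tool in rack',((o['tool_pos']-A[:3,3])@A[:3,:3]).round(1))
```

```text
[[50.8, 57.6, 46.0], [51.7, -52.3, 46.0], [-49.3, 55.2, 46.0], [-48.5, -54.7, 46.0], [1.4, 31.4, 46.0], [-79.9, 86.6, 32.0], [82.0, 87.7, 32.0], [-33.7, 47.5, 34.0], [36.4, 46.1, 34.0]]
tool in rack [ 46.9  86.5 168.9]
```

```bash
python3 -m pendant '{"dp":[[-0.004,0.008,0.03],[-0.004,0.008,0.07],[-0.004,0.008,0.11],[-0.004,0.008,0.132],[-0.004,0.008,0.132],[-0.004,0.008,0.132]],"rotation":[[0,0,0],[0,0,0],[0,0,0],[0,0,0],[0,0,0],[0,0,0]]}' 0.0
python3 - <<'E'
from h import *
from plant import get_obs
o=get_obs();A=rackT(np.load('rackw.npy'));print('tool in rack',((o['tool_pos']-A[:3,3])@A[:3,:3]).round(1),o['contact_force'])
E
```

```text
time: 13.1
tool_pos: [585.6, 256.8, 38.7]
tcp_rot: [3.141, 0.002, 3.003]
contact_force: [0.3, 0.6, 0.4]
grip_width: 0.7
finger_force: 0.0
tool in rack [52.2 94.7 38.7] [0.28261288 0.57496108 0.38621128]
```

```bash
python3 -m pendant '{"dp":[[0.001,-0.008,0],[0.001,-0.016,0],[0.001,-0.024,0],[0.001,-0.032,0],[0.001,-0.04,0],[0.001,-0.048,0],[0.001,-0.056,0],[0.001,-0.064,0]],"rotation":[[0,0,0],[0,0,0],[0,0,0],[0,0,0],[0,0,0],[0,0,0],[0,0,0],[0,0,0]]}'
python3 - <<'E'
from h import *
from plant import get_obs,vision
o=get_obs();A=rackT(np.load('rackw.npy'));print('tool in rack',((o['tool_pos']-A[:3,3])@A[:3,:3]).round(1),o['contact_force'])
c=vision.capture('wrist');cv2.imwrite('pics/w5.png',c['pixels'][40:400,:480,::-1]);pickle.dump((c,o),open('w5.pkl','wb'))
E
```

```text
time: 14.1
tool_pos: [575.0, 193.6, 37.5]
tcp_rot: [3.141, 0.001, 3.004]
contact_force: [0.4, 2.0, 2.2]
grip_width: 0.3
finger_force: 1.8
tool in rack [50.3 30.8 37.5] [0.41793487 2.01936763 2.22974943]
```

View pics/w5.png

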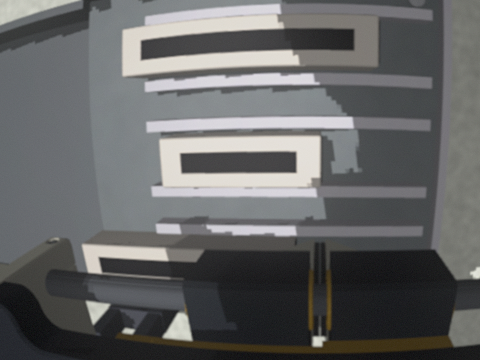

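The tube slides ahead of the fingers: its front is now at crop (85,245), still in its channel, and the others are undisturbed. Keep pushing over the edge.

```bash
python3 -m pendant '{"dp":[[0,-0.008,0],[0,-0.016,0],[0,-0.024,0],[0,-0.032,0],[0,-0.04,0],[0,-0.048,0],[0,-0.056,0],[0,-0.064,0]],"rotation":[[0,0,0],[0,0,0],[0,0,0],[0,0,0],[0,0,0],[0,0,0],[0,0,0],[0,0,0]]}' && python3 -m pendant '{"dp":[[0,-0.007,0],[0,-0.014,0],[0,-0.021,0],[0,-0.028,0],[0,-0.035,0],[0,-0.042,0],[0,-0.049,0],[0,-0.055,0]],"rotation":[[0,0,0],[0,0,0],[0,0,0],[0,0,0],[0,0,0],[0,0,0],[0,0,0],[0,0,0]]}'
python3 - <<'E'
from h import *
from plant import get_obs,vision
o=get_obs();A=rackT(np.load('rackw.npy'));print('tool in rack',((o['tool_pos']-A[:3,3])@A[:3,:3]).round(1),o['contact_force'])
c=vision.capture('wrist');cv2.imwrite('pics/w6.png',c['pixels'][:,:,::-1]);pickle.dump((c,o),open('w6.pkl','wb'))
E
```

```text
time: 15.15
tool_pos: [566.1, 130.1, 37.4]
tcp_rot: [3.141, 0.0, 3.004]
contact_force: [1.5, 3.6, 4.8]
grip_width: 0.3
finger_force: 3.1
time: 16.15
tool_pos: [557.6, 75.2, 36.5]
tcp_rot: [-3.141, -0.002, 3.004]
contact_force: [0.7, 0.5, -0.2]
grip_width: 0.3
finger_force: 0.0
tool in rack [ 49.3 -89.   36.5] [ 0.7472177   0.51473186 -0.20547894]
```

View pics/w6.png

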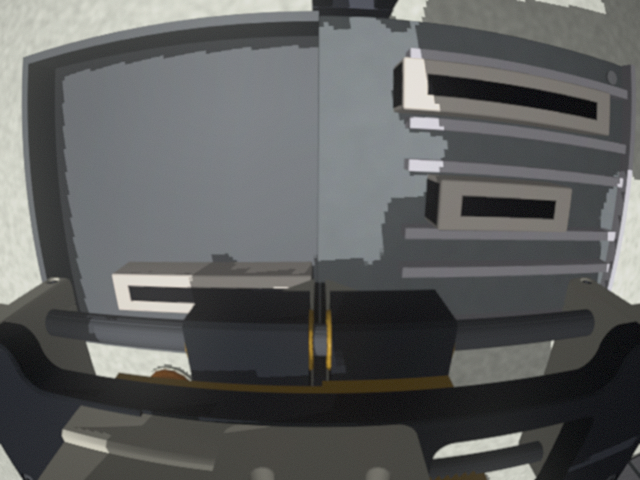

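The far tube has left the deck and lies in the tray: its front is at (113,290) and the contact force has dropped to zero. Lift and go behind the near tube.

```bash
python3 -m pendant '{"dp":[[0,0,-0.04],[0,0,-0.08],[0.025,0.045,-0.08],[0.05,0.09,-0.08],[0.075,0.14,-0.08],[0.099,0.183,-0.08],[0.099,0.183,-0.08],[0.099,0.183,-0.08]],"rotation":[[0,0,0],[0,0,0],[0,0,0],[0,0,0],[0,0,0],[0,0,0],[0,0,0],[0,0,0]]}'
python3 - <<'E'
from h import *
from plant import get_obs
o=get_obs();A=rackT(np.load('rackw.npy'));print('tool in rack',((o['tool_pos']-A[:3,3])@A[:3,:3]).round(1),o['contact_force'])
E
```

```text
time: 17.2
tool_pos: [485.5, 270.3, 116.9]
tcp_rot: [-3.141, -0.001, 3.004]
contact_force: [0.0, 0.1, -0.1]
grip_width: 0.0
finger_force: 0.0
tool in rack [-48.8  94.5 116.9] [ 0.0009874   0.08678898 -0.08437041]
```

```bash
python3 -m pendant '{"dp":[[0,0,0.04],[0,0,0.07],[0,0,0.08],[0,0,0.08],[0,-0.008,0.08],[0,-0.016,0.08],[0,-0.024,0.08],[0,-0.032,0.08]],"rotation":[[0,0,0],[0,0,0],[0,0,0],[0,0,0],[0,0,0],[0,0,0],[0,0,0],[0,0,0]]}' && python3 -m pendant '{"dp":[[0,-0.008,0],[0,-0.016,0],[0,-0.024,0],[0,-0.032,0],[0,-0.04,0],[0,-0.048,0],[0,-0.056,0],[0,-0.064,0]],"rotation":[[0,0,0],[0,0,0],[0,0,0],[0,0,0],[0,0,0],[0,0,0],[0,0,0],[0,0,0]]}'
python3 - <<'E'
from h import *
from plant import get_obs
o=get_obs();A=rackT(np.load('rackw.npy'));print('tool in rack',((o['tool_pos']-A[:3,3])@A[:3,:3]).round(1),o['contact_force'])
E
```

```text
time: 18.2
tool_pos: [481.3, 238.8, 37.7]
tcp_rot: [3.141, 0.001, 3.004]
contact_force: [-0.5, 0.8, 0.3]
grip_width: 0.3
finger_force: 0.7
time: 19.2
tool_pos: [472.5, 175.5, 37.5]
tcp_rot: [3.141, 0.0, 3.004]
contact_force: [0.6, 4.1, 6.1]
grip_width: 0.3
finger_force: 3.2
tool in rack [-48.7  -1.3  37.5] [0.60840291 4.06253654 6.07293718]
```

```bash
python3 -m pendant '{"dp":[[0,-0.008,0],[0,-0.016,0],[0,-0.024,0],[0,-0.032,0],[0,-0.04,0],[0,-0.048,0],[0,-0.056,0],[0,-0.063,0]],"rotation":[[0,0,0],[0,0,0],[0,0,0],[0,0,0],[0,0,0],[0,0,0],[0,0,0],[0,0,0]]}' && python3 -m pendant '{"dp":[[0,-0.007,0],[0,-0.014,0],[0,-0.02,0],[0,-0.026,0],[0,-0.026,0]],"rotation":[[0,0,0],[0,0,0],[0,0,0],[0,0,0],[0,0,0]]}' && python3 -m pendant '{"dp":[[0,0,-0.03],[0,0,-0.09],[0,0.05,-0.14],[0,0.1,-0.16],[0,0.15,-0.16],[0,0.15,-0.16]],"rotation":[[0,0,0],[0,0,0],[0,0,0],[0,0,0],[0,0,0],[0,0,0]]}'
python3 - <<'E'
from h import *
from plant import get_obs,vision
o=get_obs();c=vision.capture('wrist');pickle.dump((c,o),open('w7.pkl','wb'))
t=vision.capture('top');pickle.dump(t,open('top2.pkl','wb'));s=vision.capture('side');pickle.dump(s,open('side2.pkl','wb'))
a=cv2.resize(s['pixels'][180:420,230:470],None,fx=2,fy=2,interpolation=2)
b=cv2.resize(c['pixels'][:,:400],(320,384)); b=cv2.copyMakeBorder(b,0,96,0,0,0)
cv2.imwrite('pics/w7.png',np.hstack([a,b])[:,:,::-1]);print(o['tool_pos'],o['contact_force'])
E
```

```text
time: 20.2
tool_pos: [464.7, 113.8, 38.3]
tcp_rot: [3.14, 0.003, 3.003]
contact_force: [-0.4, 11.8, 22.7]
grip_width: 0.4
finger_force: 11.7
time: 20.82
tool_pos: [459.7, 87.2, 36.9]
tcp_rot: [-3.141, -0.001, 3.003]
contact_force: [0.8, -0.6, -0.5]
grip_width: 0.4
finger_force: 0.0
time: 21.58
tool_pos: [480.5, 239.2, 197.2]
tcp_rot: [3.141, 0.0, 3.008]
contact_force: [-1.0, -0.3, -0.6]
grip_width: 0.7
finger_force: 0.0
[480.52584984 239.21946073 197.1516979 ] [-0.96075462 -0.25522597 -0.56977243]
```

View pics/w7.png

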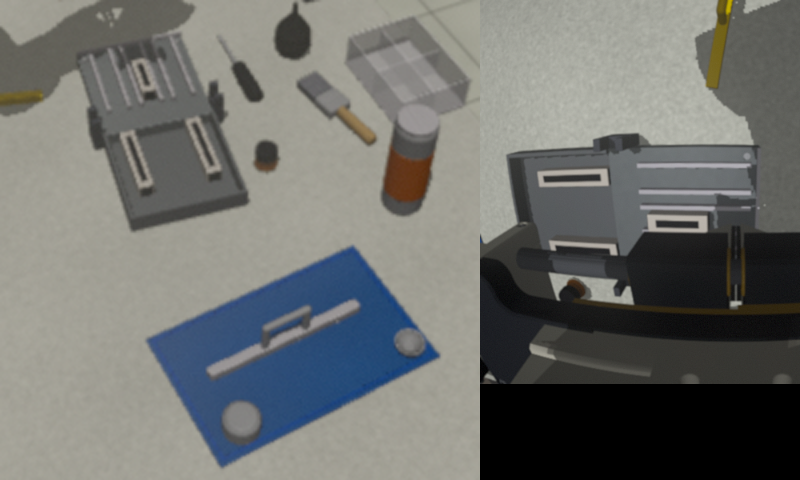

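The side view shows both long tubes in the tray, the stub still in the middle channel, and the bar standing flat on the mat with the dish, weight, flux jar and brush untouched. A numeric check of flatness, and of the stub against its earlier position.

Run:
```python
from h import *
c,o=pickle.load(open('w7.pkl','rb'));T=wristT(c,o);A=rackT(np.load('rackw.npy'))
t0,t2=[pickle.load(open(f,'rb')) for f in('top0.pkl','top2.pkl')]; s0=pickle.load(open('side0.pkl','rb'));s2=pickle.load(open('side2.pkl','rb'))
def blobs(c,T,z,lo,hi,th=165):
    p=c['pixels'].astype(int); m=((p.min(2)>th)).astype(np.uint8)
    n,l,st,ce=cv2.connectedComponentsWithStats(m)
    for i in range(1,n):
        if st[i,4]<25: continue
        q=np.argwhere(l==i)[:,::-1]; P=(toplane(c,q,z,T)-A[:3,3])@A[:3,:3]
        a,b=P.min(0),P.max(0)
        if (a[:2]>lo).all() and (b[:2]<hi).all(): print(st[i].tolist(),a.round(1)[:2],b.round(1)[:2],'size',(b-a).round(1)[:2])
for th in(140,165):
  print('wrist z26 tray');blobs(c,T,26,[-90,-260],[90,-60],th)
  print('wrist z46 deck');blobs(c,T,46,[-90,-85],[90,90],th)
  print('top tray');blobs(t2,t2['pose'],26,[-90,-260],[90,-60],th)
# change in side view of the loose things
d=cv2.absdiff(s0['pixels'],s2['pixels']).max(2)
for n,(u,v) in dict(flux=(363,258),brush=(398,233),driver=(350,215),blower=(376,197),spray=(434,262),dish=(434,351),weight=(350,391),stub=(302,217)).items():
    print(n,np.percentile(d[v-12:v+12,u-12:u+12],[50,95]))
```

```text
wrist z26 tray
[72, 211, 88, 22, 1035] [ -59.6 -201.1] [-38.5 -92.5] size [ 21.1 108.7]
[87, 301, 84, 18, 452] [  40.6 -201.8] [ 55.9 -93.7] size [ 15.3 108.1]
wrist z46 deck
[331, 192, 6, 7, 29] [-78.6  72.6] [-73.5  76.8] size [5.1 4.2]
[196, 204, 142, 6, 769] [-68.7 -45.6] [-63.9  77.8] size [  4.8 123.4]
[199, 237, 140, 7, 713] [-39.  -45.1] [-33.8  79.2] size [  5.2 124.3]
[200, 257, 94, 6, 431] [-20.4 -45.8] [-16.   39.8] size [ 4.4 85.6]
[204, 269, 80, 21, 951] [ -9.2 -44.7] [10.6 30.7] size [19.8 75.4]
top tray
wrist z26 tray
[76, 212, 83, 20, 470] [ -58.5 -194.8] [-39.5 -93.7] size [ 19.  101.1]
[154, 306, 15, 11, 55] [  42.1 -111.8] [ 53.4 -95.3] size [11.4 16.4]
wrist z46 deck
[197, 205, 140, 4, 496] [-67.8 -44.6] [-64.8  76.9] size [  3.  121.5]
[200, 239, 138, 4, 398] [-37.6 -44. ] [-34.8  78.3] size [  2.8 122.3]
[202, 258, 90, 4, 193] [-19.2 -43.7] [-17.   38.1] size [ 2.2 81.8]
[210, 269, 73, 20, 622] [ -8.6 -37. ] [ 9.6 29.8] size [18.2 66.8]
top tray
flux [4. 6.]
brush [4. 6.]
driver [4. 5.]
blower [3. 5.]
spray [3. 6.]
dish [4. 6.]
weight [4. 6.]
stub [ 5. 44.]
```

Run:
```python
from h import *
s=pickle.load(open('side2.pkl','rb'));rp=np.load('rackw.npy')
img=s['pixels'].copy()
big=cv2.resize(img[230:290,275:360],None,fx=9,fy=9,interpolation=2)
for x,z0,col in((-49,26,(255,0,0)),(50,26,(255,0,0)),(-49,46,(0,255,0)),(50,46,(0,255,0))):
    for y,z in((-201,26),(-93,z0)):
        u=(proj(s,w(rp,[[x,y,z]]))[0]-[275,230]+.5)*9-.5
        cv2.circle(big,tuple(int(k) for k in u),5,col,-1)
cv2.imwrite('pics/s2.png',big[:,:,::-1])
```

```text
(no output)
```

View pics/s2.png

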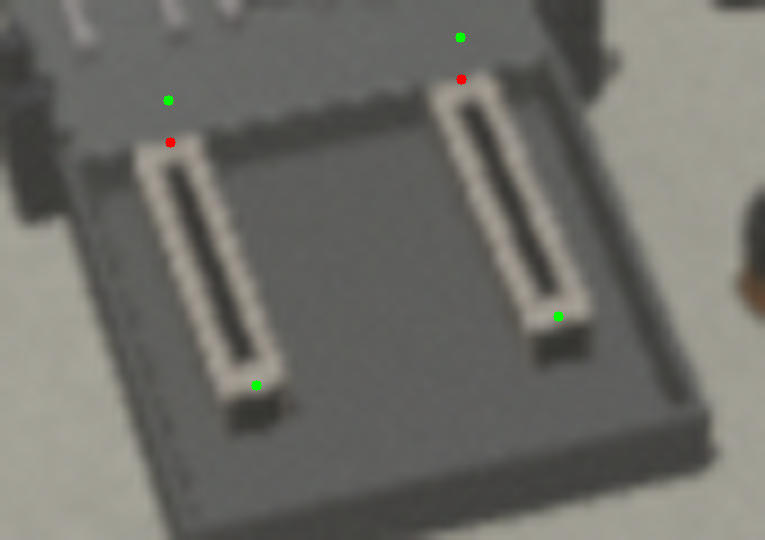

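Both tubes' back ends sit at the red marks (flat, top at 26 mm) and not at the green ones (resting on the deck), so both lie flat. The robot is clear of everything, so I'm handing in.

```bash
python3 -c "
from plant import workorder; print(workorder.close_job())"
```

```text
the job is handed in; nothing more can be done
None
```

The job is handed in at about 22 s on the robot's clock: the bar lies flat on the mat and released, both long tubes lie flat in the catch tray, the stub is still in its channel, and the side view shows no other loose item moved.

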